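# Clear and pop open a push-catch parts cabinet

### The arm

A 6-joint arm with a two-finger parallel gripper is mounted at the origin on the work surface. World frame = base frame: x ahead of the robot, y to its left, z up, the work surface at z = 0. Lengths are in mm, angles in rad, forces in N, time in s.
With the tool pointing down it reaches from about 350 to 775 mm from the base axis. Payload 7.3 kg.
Tool frame: the origin (TCP) lies midway between the tips of the shut fingers; the grasp point (between the pads) lies bot.tcp_to_grasp behind it (bot.tcp_to_grasp is the distance from the TCP to the grasp point, in mm); z points along the fingers, y is the direction in which the jaws open and shut (so a half turn about z gives the same grasp; the last joint's range is limited). The gripper opens to 92 mm and grips with 3 to 60 N. Pads are 19 mm wide; open, the fingers measure 130 mm over their backs; the gripper's body (75 mm by 190 mm) begins 47 mm behind the grasp point.
Start: joints at [-0.146, 0.342, 1.524, -0, 1.275, -0.146], TCP at [525.019, 0.019, 226.741] pointing down, gripper open.
Joint ranges: [-2.53, 2.53], [-0.77, 2.02], [0.04, 2.7], [-1, 4.14], [0.28, 2.66], [-3.11, 3.11]. Speed limits (rad/s): [2.57, 2.57, 3.14, 3.14, 3.14, 3.14].

### API

Orientations are given as [roll, pitch, yaw] about the fixed x, y, z axes, in that order (R = Rz(yaw) Ry(pitch) Rx(roll)).
In Python, from plant import bot gives the robot as it stands.
- The arm moves only by the shell command python3 -m inch 'ROWS'. ROWS is JSON, one flat list of numbers, 7 for each row, row after row: the shift along the world's x, y, z in cm, then the turn, a rotation vector about the world's x, y, z in degrees, then the gripper command: -1 is shut, 1 is fully open, values between are in proportion. In form: [tx, ty, tz, ax, ay, az, fingers, tx, ty, tz, ax, ay, az, fingers, ...]. A call has exactly 5 rows; each row is the pose to reach, as a shift and turn from the pose measured when the call began; what a row does not reach only later rows make up. A row lasts 1/10 s, in which the tool goes at most 50 mm and 8.59 degrees, less where a joint would pass 70% of its speed; a pose out of reach is approached as far as the arm can. A call with a gripper value outside its range is refused whole. The fingers move at their own pace and stop on an object; the grip force is fixed at half the most. Time passes only in rows, so rows that repeat a pose let the fingers close, or fill a call up. It gives the time, the measured TCP pose, the force and the opening at its end, in the units of the state.
- bot.get_obs(): the state, without advancing time (a new reading comes with each control period).
- bot.capture(name): name is "scene" or "side" or "wrist"; returns the picture (400x640x3 uint8, red, green, blue); there is no depth.
- bot.calibration(name): a dict with "fx", "fy", "cx", "cy" (pixels), "k1" (the pictures are not rectified: a ray, as slopes to the right and down, at radius r is drawn at 1 + k1 r^2 times it, then the intrinsics apply), "cam_to_world" (4x4, takes a point from camera to world coordinates). Camera axes: x right, y down, z forward; pixel columns grow to the right and rows downward; lengths in mm; the calibration is good to about 2 mm. A picture is of the moment at which its call begins: read the wrist's pose just before it. calibration takes no time and is no camera call; for the wrist camera it gives the pose at the moment of the call.
- bot.close_job(): hands the job in, once; it reports no verdict.
The state is a dict: "time": time; "joint_positions": joint angles; "dq": joint speeds; "tau": joint torques, N m; "tool_pos": TCP position; "tcp_rot": TCP orientation; "contact_force": force on the tool from outside, world axes, zero at the start; "moment": the same for the moment, N m; "grip_width": finger opening in mm.
Only numpy, scipy, OpenCV 4.12 (cv2) and the standard library are available. Lean on these libraries where they do the work, as an engineer would, in place of code of your own. Each camera call takes 0.05 s, during which the arm holds its last target.

### The job

In front of the cabinet with the yellow tag stands a brown carton: first push it sideways along the bench until it stands wholly to one side of the cabinet's front, keeping it upright, never lifting it and never bumping it against either cabinet. Then press the yellow-tagged cabinet's shut door inwards near its free edge with the fingertips and let go, so that the push catch releases and the spring swings the door ajar on its own, unobstructed. Leave the other cabinet shut and the blue box, the jar and the roll of tape where they are.

Things in the scene. Friction and masses are not known exactly. Their poses are not given: they have to be found in the camera images.
- yellow_cabinet: The cabinet to open: fixed grey steel cupboard, 160 deep (x) x 200 wide (y) x 150 mm high, YELLOW tag on roof and door. Origin: centre of underside; -x is the door side, facing the robot (turned up to 0.2 rad). Blue flush door, no handle, 178 x 130 mm, lower edge 10 mm up; shut, its face is at x = -0.094, 14 mm proud. Hinge at +y edge, free edge at y = -0.089.
- yellow_door (a joint): yellow-tagged door's upright hinge, rad: 0 shut, + swung out towards the robot, - pressed in. Held shut by a push catch; pressing in 3 mm or more near the free edge (past -0.02; firm stop at -0.05, 8 mm) takes 2 to 4 N and trips it. When the finger withdraws, a light spring (under 1.5 N at the edge) swings it out in about 1 s to rest ajar near 0.6, free edge 100 mm out
- yellow_press (a point): point on the yellow-tagged door's front face where to press: 32 mm from the free edge, 115 mm above the bench (25 mm below the door's upper edge, 35 mm below the cabinet's roof). It moves with the door
- carton: brown cardboard carton, 80 (x) x 60 (y) x 65 mm high, about 0.35 kg, loose on the bench in front of the yellow-tagged door, in the way of its swing; about 30 to 50 mm of free space between it and the door. Origin: centre of the underside
- green_cabinet: The other cabinet, to stay shut: fixed grey steel cupboard, 160 deep (x) x 200 wide (y) x 150 mm high, GREEN tag on roof (partly under the tape) and door. Origin: centre of underside; -x is the door side, facing the robot (turned up to 0.2 rad). Otherwise the same as the yellow-tagged one.
- green_door (a joint): green-tagged door's hinge, rad: 0 shut, positive swung out. It has the same push catch, so it must not be pressed
- blue_box: small dark blue box, 60 (x) x 50 (y) x 55 mm high, loose in front of the green-tagged cabinet, leave it alone. Origin: centre of the underside
- jar: white jar with red cap, 50 mm diameter, 70 mm high, loose on the bench near the robot, leave it alone. Origin: centre of the underside
- tape: orange roll of tape, 90 mm outer diameter, 30 mm high, lying on the roof of the green-tagged cabinet, leave it alone. Origin: centre of the underside
Mind the look-alikes: they are no part of the job. Of the things that look like the carton, take the one that is farthest to the robot's right at the start.

How it is judged (in metres and radians):
On the way, in this order (a step that is already met when the one before it is completed fails the run):
1. the carton stands to one side of the yellow-tagged cabinet's front while the door is still shut ((y of carton in the frame of yellow_cabinet above 0.125 m or y of carton in the frame of yellow_cabinet below -0.125 m) and value of joint yellow_door between -0.01 and 0.05 rad), for 0.2 s.
2. the fingers press the yellow-tagged door inwards (value of joint yellow_door below -0.008 rad and contact force between the fingers and yellow_cabinet above 0.5 N), for 0.02 s.
3. the door springs ajar (value of joint yellow_door above 0.45 rad), for 0.1 s.
At the end, for the whole second after the job is handed in: Yellow-tagged door at rest ajar, 0.45 to 0.8 rad; carton upright and still on the bench, its centre over 125 mm to a side of the cabinet's middle, not touching the cabinet; green-tagged door under 0.05 rad; blue box, jar and tape within 30 mm of their starts (value of joint yellow_door between 0.45 and 0.8 rad and velocity of joint yellow_door between -0.1 and 0.1 rad/s and (y of carton in the frame of yellow_cabinet above 0.125 m or y of carton in the frame of yellow_cabinet below -0.125 m) and height (world z) of carton below 0.01 m and angle between carton's own z axis and vertical below 0.1 rad and linear speed of carton below 0.02 m/s and contact force between carton and yellow_cabinet below 0.2 N and value of joint green_door below 0.05 rad and distance of each of blue_box, jar, tape from where it was at the start of the episode below 0.03 m).
It fails at once if the carton is lifted off the bench (more than 15 mm) or tipped over 0.35 rad (height (world z) of carton above 0.015 m or angle between carton's own z axis and vertical above 0.35 rad).
It fails at once if the carton bumps against a cabinet or its door (over 1 N) (contact force between carton and yellow_cabinet above 1 N or contact force between carton and green_cabinet above 1 N).
It fails at once if the green-tagged cabinet is opened (value of joint green_door above 0.08 rad).
It fails at once if the blue box, jar or tape is shifted by more than 30 mm (distance of any of blue_box, jar, tape from where it was at the start of the episode above 0.03 m).
It also fails if it takes over 61 s, if anything falls off the work surface, if the arm or the gripper's body presses on something with over 40 N, if the wrist force passes 120 N, or if a joint passes its speed limit or range.

## Working session

There is one attempt and no reset: what is moved stays moved. The work goes in short steps, Python scripts to look and compute and a shell command to move; the robot and the scene stay as the last step left them, time stands still between calls to the robot, and variables do not carry over. Pictures are saved under pics/ and viewed, and the job is handed in when it is done.

```bash
mkdir -p pics; ls
python3 - <<'E'
from plant import bot
import cv2
for n in ("scene","side","wrist"):
    c=bot.calibration(n); print(n,c)
    cv2.imwrite(f"pics/{n}0.png",cv2.cvtColor(bot.capture(n),cv2.COLOR_RGB2BGR))
print(bot.get_obs(),bot.tcp_to_grasp)
E
```

```text
pics
scene {'fx': 457.80488134957255, 'fy': 457.80488134957255, 'cx': 316.88139257935364, 'cy': 199.42286371026825, 'k1': -0.0013594560865725618, 'cam_to_world': array([[-7.80377833e-01,  4.55968156e-01, -4.27905922e-01,
         9.62541265e+02],
       [ 6.25308104e-01,  5.69547257e-01, -5.33484485e-01,
         6.42044703e+02],
       [ 4.60706990e-04, -6.83892508e-01, -7.29582638e-01,
         9.66651040e+02],
       [ 0.00000000e+00,  0.00000000e+00,  0.00000000e+00,
         1.00000000e+00]])}
side {'fx': 439.88731439889585, 'fy': 439.88731439889585, 'cx': 318.8640395050922, 'cy': 193.0577805452347, 'k1': 0.04313507700274835, 'cam_to_world': array([[-8.93467239e-01, -2.33116344e-01,  3.83891994e-01,
         6.27132661e+01],
       [-4.48666441e-01,  5.02026234e-01, -7.39370060e-01,
         8.42212951e+02],
       [-2.03646070e-02, -8.32842380e-01, -5.53135474e-01,
         7.25188564e+02],
       [ 0.00000000e+00,  0.00000000e+00,  0.00000000e+00,
         1.00000000e+00]])}
wrist {'fx': 333.9243696375639, 'fy': 333.9243696375639, 'cx': 318.31682669720016, 'cy': 195.4408531729
[... 369 characters left out ...]
    1.00000000e+00]])}
{'time': 0.15, 'joint_positions': array([-1.46026934e-01,  3.42586308e-01,  1.52476123e+00, -1.52976460e-05,
        1.27541512e+00, -1.45990064e-01]), 'dq': array([-0.00039402, -0.00139594, -0.0026207 ,  0.00114876, -0.0010593 ,
        0.0011993 ]), 'tau': array([ 7.52666965e-04, -4.31470585e+01, -2.44352603e+01,  7.18239485e-02,
        5.38185902e-02, -1.32920518e-04]), 'tool_pos': array([5.24705979e+02, 4.66558185e-02, 2.26205046e+02]), 'tcp_rot': array([-3.14043297e+00, -1.55728088e-04,  1.57076383e+00]), 'contact_force': array([-0.59006381, -0.68228079,  1.3244949 ]), 'moment': array([-0.02571395, -0.01564157,  0.0022474 ]), 'grip_width': 91.77351030005053} 18.8
```

View pics/scene0.png

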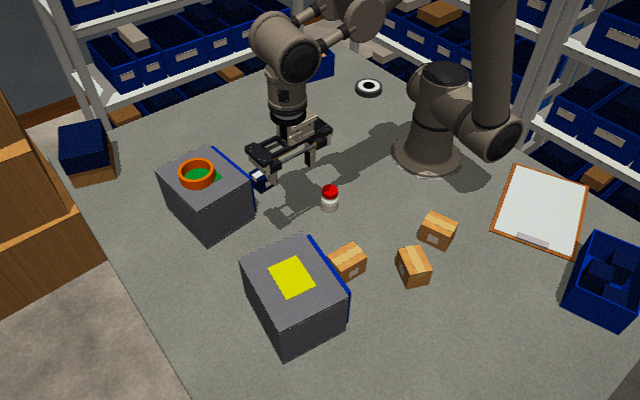

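View pics/side0.png

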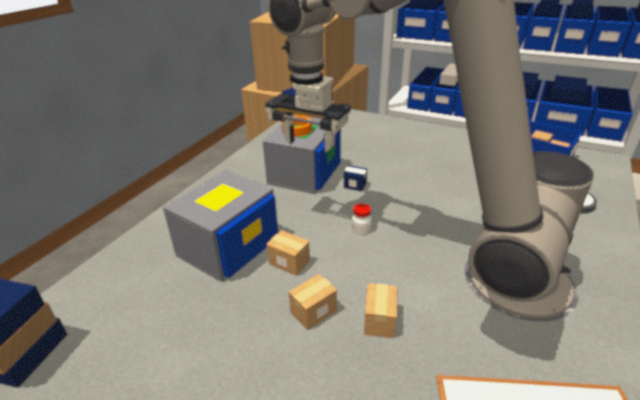

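View pics/wrist0.png

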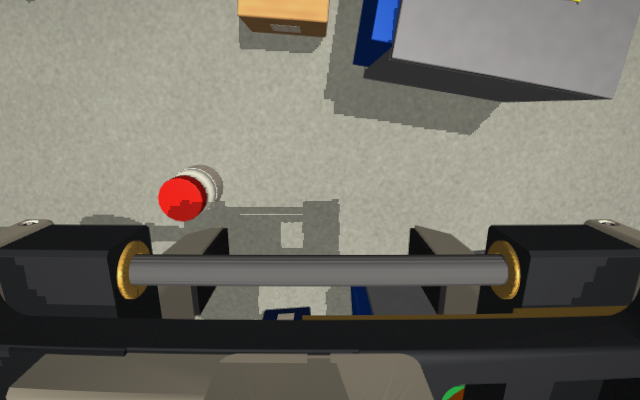

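```bash
cat > h.py <<'E'
import numpy as np, cv2
from plant import bot
def ray(n,uv,c=None):
    c=c or bot.calibration(n)
    p=np.array([(uv[0]-c['cx'])/c['fx'],(uv[1]-c['cy'])/c['fy']]); q=p.copy()
    for _ in range(20): q=p/(1+c['k1']*(q@q))
    M=c['cam_to_world']; return M[:3,3],M[:3,:3]@np.array([q[0],q[1],1])
def onz(n,uv,z,c=None):
    o,d=ray(n,uv,c); return (o+d*(z-o[2])/d[2])[:2]
def proj(n,P):
    c=bot.calibration(n); M=c['cam_to_world']; p=M[:3,:3].T@(np.array(P)-M[:3,3]); q=p[:2]/p[2]; q=q*(1+c['k1']*(q@q)); return np.array([c['fx']*q[0]+c['cx'],c['fy']*q[1]+c['cy']])
E
python3 - <<'E'
from h import *
for n in("scene","side"):
    im=cv2.imread(f"pics/{n}0.png"); hsv=cv2.cvtColor(im,cv2.COLOR_BGR2HSV)
    def comps(nm,lo,hi,z):
        m=cv2.inRange(hsv,lo,hi); k,l,s,c=cv2.connectedComponentsWithStats(m)
        for i in range(1,k):
            if s[i,4]>60: 
                p=onz(n,c[i],z); 
                if 300<p[0]<950 and abs(p[1])<500:
                    q=cv2.minAreaRect(np.argwhere(l==i)[:,::-1].astype(np.float32))
                    print(n,nm,s[i,4],c[i].round(1),p.round(1), [onz(n,x,z).round(0).tolist() for x in cv2.boxPoints(q)])
    comps("yel",(25,180,120),(35,255,255),150)
    comps("brown",(8,60,80),(24,220,255),50)
    comps("red",(0,200,100),(4,255,255),70)
    comps("green",(50,150,60),(75,255,255),150)
im=cv2.imread("pics/scene0.png"); 
a=cv2.resize(im[210:370,225:465],None,fx=3.33,fy=3.33,interpolation=cv2.INTER_CUBIC); cv2.imwrite("pics/c1.png",a)
im=cv2.imread("pics/side0.png")
a=cv2.resize(im[150:350,150:410],None,fx=3,fy=3,interpolation=cv2.INTER_CUBIC); cv2.imwrite("pics/c2.png",a)
E
```

```text
scene yel 1205 [291.3 277. ] [666.  186.1] [[693.0, 135.0], [618.0, 137.0], [638.0, 234.0], [708.0, 229.0]]
scene brown 489 [ 92.5 178.5] [ 875.9 -494.4] [[928.0, -549.0], [810.0, -499.0], [826.0, -442.0], [940.0, -491.0]]
scene brown 991 [348.5 260.2] [491.9 178.7] [[524.0, 132.0], [432.0, 131.0], [455.0, 228.0], [542.0, 225.0]]
scene brown 1025 [415.9 265.5] [375.  292.2] [[375.0, 225.0], [300.0, 256.0], [374.0, 354.0], [443.0, 325.0]]
scene red 163 [329.6 190.7] [389.1 -17.6] [[389.0, -50.0], [356.0, -24.0], [391.0, 16.0], [423.0, -9.0]]
scene green 188 [196.5 173.2] [ 668.3 -222. ] [[682.0, -258.0], [635.0, -221.0], [654.0, -188.0], [700.0, -224.0]]
side yel 589 [218.8 197. ] [667.6 187.3] [[706.0, 220.0], [690.0, 105.0], [627.0, 153.0], [647.0, 259.0]]
side brown 419 [297.6 119. ] [ 826.8 -472.1] [[861.0, -332.0], [969.0, -540.0], [754.0, -540.0], [674.0, -341.0]]
side brown 121 [251.6 231.2] [605.6 161.3] [[633.0, 186.0], [621.0, 106.0], [579.0, 134.0], [593.0, 211.0]]
side brown 1414 [288.4 251.6] [485.4 188.3] [[529.0, 243.0], [567.0, 118.0], [441.0, 133.0], [416.0, 250.0]]
side brown 1842 [312.5 300.3] [366.8 296.3] [[433.0, 316.0], [390.0, 202.0], [301.0, 275.0], [345.0, 374.0]]
side red 144 [361.7 209.7] [384.5 -11.3] [[410.0, -22.0], [375.0, -38.0], [360.0, 2.0], [393.0, 18.0]]
```

View pics/c1.png

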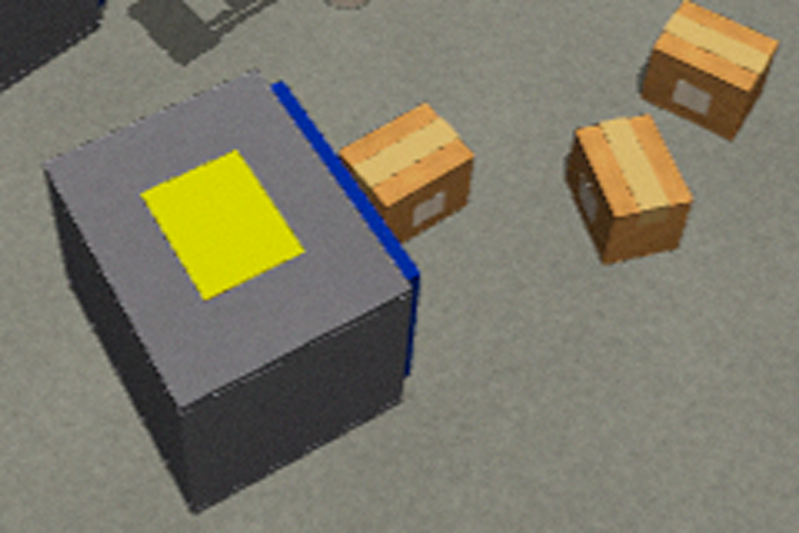

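View pics/c2.png

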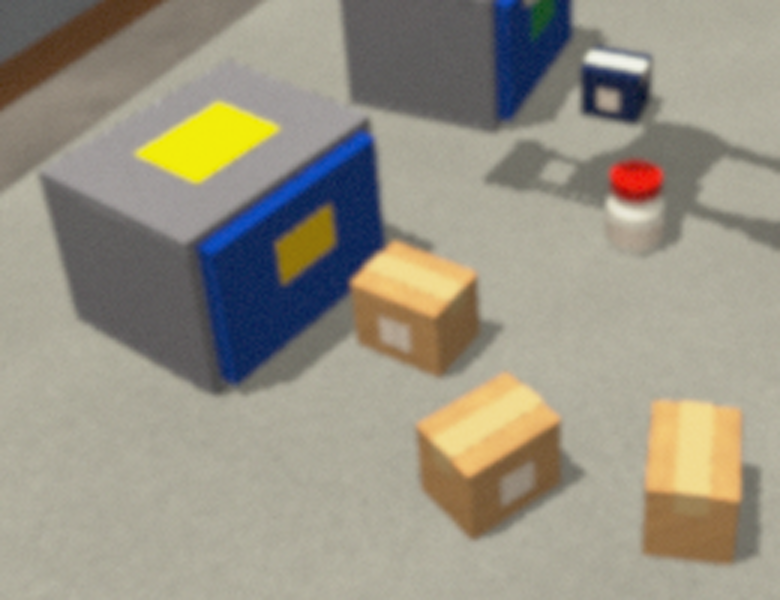

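Run:
```python
from h import *
def S(p,z): return onz("scene",(p[0]/3.33+224.6,p[1]/3.33+209.6),z).round(0)
def D(p,z): return onz("side",(p[0]/3+149.7,p[1]/3+149.7),z).round(0)
print("roof scene",[S(p,150) for p in [(45,165),(258,70),(412,292),(182,408)]])
print("roof side",[D(p,150) for p in [(42,177),(232,64),(368,121),(192,242)]])
print("door top scene",[S(p,140) for p in [(272,84),(284,82),(418,272),(408,280)]])
print("door top side",[D(p,140) for p in [(200,246),(372,134)]])
print("carton scene",[S(p,65) for p in [(342,152),(428,102),(474,155),(387,209)]])
print("carton side",[D(p,65) for p in [(352,282),(395,242),(478,283),(436,317)]], D((440,374),0),D((356,344),0))
print("c2 side",[D(p,65) for p in [(417,428),(505,374),(560,418),(465,473)]])
print("c3 side",[D(p,65) for p in [(652,400),(741,406),(741,497),(646,494)]])
print("c3 scene",[S(p,65) for p in [(684,0),(778,45),(747,90),(654,43)]])
print("green scene",[onz("scene",p,150).round(0) for p in[(158,183),(208,145),(254,182),(213,212)]])
print("blue box side",[D(p,55) for p in [(583,66),(592,48),(650,54),(643,83)]])
```

```text
roof scene [array([729.,  77.]), array([572., 100.]), array([604., 298.]), array([759., 273.])]
roof side [array([752., 278.]), array([722.,  81.]), array([569., 109.]), array([599., 294.])]
door top scene [array([567., 110.]), array([559., 113.]), array([588., 286.]), array([596., 286.])]
door top side [array([601., 286.]), array([565., 111.])]
carton scene [array([530., 143.]), array([450., 148.]), array([457., 205.]), array([537., 201.])]
carton side [array([535., 200.]), array([530., 143.]), array([446., 160.]), array([456., 207.])] [460. 201.] [537. 200.]
c2 side [array([413., 310.]), array([383., 239.]), array([330., 260.]), array([365., 331.])]
c3 side [array([280., 218.]), array([223., 197.]), array([199., 272.]), array([253., 296.])]
c3 scene [array([223., 199.]), array([202., 276.]), array([255., 290.]), array([275., 214.])]
green scene [array([ 762., -251.]), array([ 589., -303.]), array([ 570., -102.]), array([703., -78.])]
blue box side [array([ 511., -187.]), array([ 518., -223.]), array([ 460., -237.]), array([ 446., -182.])]
```

Candidates for the carton in the scene view are (348,260) at y≈175, (414,266) at y≈285 and (438,230) at y≈245. I choose (348,260): it is the farthest right of the three and stands in front of the yellow-tagged door. The close crop confirms a carton right at that door.

The yellow cabinet is at about (664,188) with yaw −0.157. The carton is at (493,175), 40 mm toward the cabinet's −y side. I'll straddle it loosely with the jaws and push it along the cabinet's −y direction.

```bash
python3 -m inch '[-0.6,3.5,0,0,0,8,1, -1.2,7,0,0,0,16,1, -1.9,10.5,0,0,0,24,1, -2.5,14,0,0,0,32,1, -3.1,17.4,0,0,0,40,1]'; python3 -m inch '[0,0,0,0,0,8,1, 0,0,0,0,0,16,1, 0,0,0,0,0,24,1, 0,0,0,0,0,32,1, 0,0,0,0,0,40,1]'
python3 - <<'E'
from h import *
o=bot.get_obs();print(o['time'],o['tool_pos'],o['tcp_rot'],o['joint_positions'],o['grip_width'])
cv2.imwrite("pics/w1.png",cv2.cvtColor(bot.capture("wrist"),cv2.COLOR_RGB2BGR))
E
```

```text
time: 0.65
tool_pos: [493.1, 175.4, 226.0]
tcp_rot: [-3.14, -0.0, 2.275]
contact_force: [1.1, -0.2, 0.5]
grip_width: 91.7
time: 1.15
tool_pos: [492.9, 175.5, 225.7]
tcp_rot: [-3.14, -0.001, 2.979]
contact_force: [0.6, 0.3, 0.4]
grip_width: 91.7
1.15 [492.90601684 175.46539119 225.7005899 ] [-3.13979137e+00 -1.11272268e-03  2.97869120e+00] [ 1.96242674e-01  3.40649221e-01  1.52908466e+00 -1.35468026e-03
  1.27353386e+00 -1.21125533e+00] 91.68509260907973
```

View pics/w1.png

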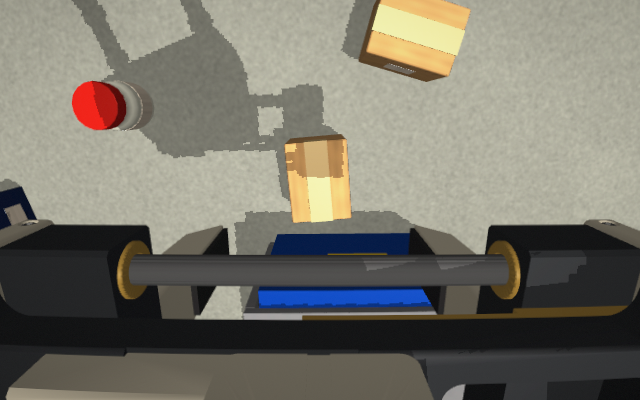

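Run:
```python
from h import *
P=np.array([onz("wrist",p,65) for p in [(285,141),(346,137),(351,219),(292,222)]]);print(P.round(0),P.mean(0))
```

```text
[[449. 150.]
 [455. 208.]
 [536. 202.]
 [530. 143.]] [492.70496752 175.58364708]
```

The wrist view shows the carton at (320,180), which works out to (492.7,175.6), right under the TCP. I descend now.

```bash
python3 -m inch '[0,0,-3,0,0,0,1, 0,0,-6,0,0,0,1, 0,0,-9,0,0,0,1, 0,0,-12,0,0,0,1, 0,0,-14,0,0,0,1]'; python3 -m inch '[0,0,-2,0,0,0,1, 0,0,-4,0,0,0,1, 0,0,-6,0,0,0,1, 0,0,-7.3,0,0,0,1, 0,0,-7.3,0,0,0,1]'
python3 -m inch '[0,0,0,0,0,0,0.45, 0,0,0,0,0,0,0.45, 0,0,0,0,0,0,0.45, 0,0,0,0,0,0,0.45, 0,0,0,0,0,0,0.45]'
```

```text
time: 1.7
tool_pos: [491.8, 175.2, 83.5]
tcp_rot: [-3.139, -0.004, 2.983]
contact_force: [-0.5, 0.5, -0.5]
grip_width: 91.9
time: 2.2
tool_pos: [490.7, 174.9, 8.9]
tcp_rot: [-3.138, -0.007, 2.981]
contact_force: [-0.4, -0.5, 0.2]
grip_width: 91.7
time: 2.7
tool_pos: [490.9, 175.0, 9.4]
tcp_rot: [-3.138, -0.006, 2.981]
contact_force: [-0.1, -0.1, -0.0]
grip_width: 66.8
```

```bash
python3 -m inch '[-0.08,-0.5,0,0,0,0,0.45, -0.2,-1.2,0,0,0,0,0.45, -0.3,-2,0,0,0,0,0.45, -0.46,-2.9,0,0,0,0,0.45, -0.6,-3.8,0,0,0,0,0.45]';python3 -m inch '[-0.13,-0.8,0,0,0,0,0.45, -0.25,-1.6,0,0,0,0,0.45, -0.38,-2.4,0,0,0,0,0.45, -0.5,-3.2,0,0,0,0,0.45, -0.63,-4,0,0,0,0,0.45]'
python3 -m inch '[-0.13,-0.8,0,0,0,0,0.45, -0.25,-1.6,0,0,0,0,0.45, -0.38,-2.4,0,0,0,0,0.45, -0.5,-3.2,0,0,0,0,0.45, -0.63,-4,0,0,0,0,0.45]'
python3 - <<'E'
from h import *
for n in("scene","side"): cv2.imwrite(f"pics/{n}2.png",cv2.cvtColor(bot.capture(n),cv2.COLOR_RGB2BGR))
a=np.hstack([cv2.imread(f"pics/{n}2.png")[130:350,200:500] for n in("scene","side")]);cv2.imwrite("pics/p2.png",a)
E
```

```text
time: 3.2
tool_pos: [484.9, 136.3, 9.5]
tcp_rot: [-3.138, -0.006, 2.981]
contact_force: [0.9, 3.5, 0.8]
grip_width: 66.7
time: 3.7
tool_pos: [478.4, 95.6, 9.5]
tcp_rot: [-3.138, -0.006, 2.981]
contact_force: [0.4, 3.0, 0.4]
grip_width: 66.8
time: 4.2
tool_pos: [472.0, 54.9, 9.5]
tcp_rot: [-3.138, -0.006, 2.981]
contact_force: [-0.2, 3.3, -0.2]
grip_width: 66.5
```

View pics/p2.png

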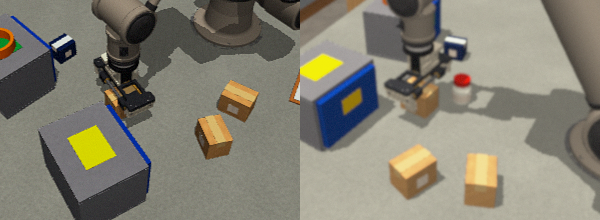

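The carton is between the fingers, well clear of the cabinet. I open the gripper, rise and look.

```bash
python3 -m inch '[0,0,0,0,0,0,1, 0,0,0,0,0,0,1, 0,0,0,0,0,0,1, 0,0,0,0,0,0,1, 0,0,0,0,0,0,1]';python3 -m inch '[0,0,1,0,0,0,1, 0,0,3,0,0,0,1, 0,0,6,0,0,0,1, 0,0,10,0,0,0,1, 0,0,14,0,0,0,1]'
python3 -m inch '[0,0,4,0,0,0,1, 0,0,7,0,0,0,1, 0,0,7,0,0,0,1, 0,0,7,0,0,0,1, 0,0,7,0,0,0,1]'
python3 - <<'E'
from h import *
for n in("scene","side","wrist"): cv2.imwrite(f"pics/{n}3.png",cv2.cvtColor(bot.capture(n),cv2.COLOR_RGB2BGR))
a=np.hstack([cv2.imread(f"pics/{n}3.png")[130:350,200:500] for n in("scene","side")]);cv2.imwrite("pics/p3.png",a)
o=bot.get_obs();print(o)
E
```

```text
time: 4.8
tool_pos: [471.8, 54.5, 9.4]
tcp_rot: [-3.137, -0.007, 2.98]
contact_force: [-0.5, -0.4, 0.0]
grip_width: 91.7
time: 5.3
tool_pos: [471.3, 54.6, 151.4]
tcp_rot: [-3.137, -0.007, 2.98]
contact_force: [0.6, 0.7, 0.7]
grip_width: 92.0
time: 5.8
tool_pos: [470.5, 54.7, 220.5]
tcp_rot: [-3.137, -0.009, 2.98]
contact_force: [0.4, 0.6, -0.1]
grip_width: 91.8
{'time': 5.95, 'joint_positions': array([-0.04416836,  0.26033455,  1.65996331, -0.0035611 ,  1.231172  ,
       -1.4525133 ]), 'dq': array([-0.00014968, -0.00097841, -0.00570557, -0.00035687,  0.00201227,
       -0.0007813 ]), 'tau': array([ 2.39924766e-02, -3.83206165e+01, -2.37702227e+01, -3.99824500e-02,
        1.34063764e-01,  6.01262809e-05]), 'tool_pos': array([470.75442141,  54.59954532, 220.30432921]), 'tcp_rot': array([-3.13710422, -0.00941531,  2.98032305]), 'contact_force': array([ 0.03924654, -0.17292814,  0.58152055]), 'moment': array([ 0.11060661, -0.03143427,  0.04764082]), 'grip_width': 92.09814204231844}
```

View pics/p3.png

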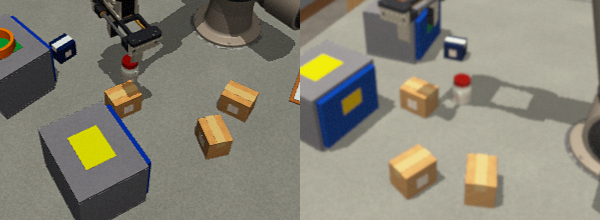

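View pics/wrist3.png

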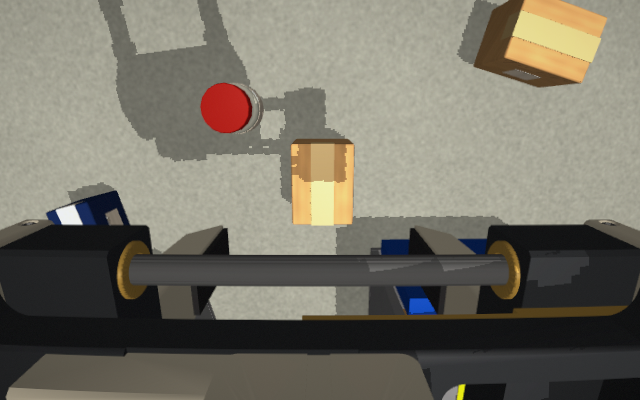

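Run:
```python
from h import *
P=np.array([onz("wrist",p,65) for p in [(292,143),(354,143),(354,224),(292,224)]]);m=P.mean(0);print(P.round(0),m)
yw=-.157; R=np.array([[np.cos(yw),-np.sin(yw)],[np.sin(yw),np.cos(yw)]]); c=np.array([664,188])
print("carton local",(m-c)@R)
f=lambda x,y:(c+R@np.array([x,y])).round(0)
print("press face",f(-94,-57),"back 45",f(-139,-57),"back 25",f(-119,-57))
```

```text
[[428.  36.]
 [438.  93.]
 [517.  83.]
 [507.  22.]] [472.30106587  58.41648275]
carton local [-169.0800535  -157.96298553]
press face [562. 146.] back 45 [518. 153.] back 25 [538. 150.]
```

```bash
python3 -m inch '[1,2,0,-1.2,-7,0,-1, 2,4.4,0,-2.3,-14,0,-1, 3,6.8,0,-3.1,-19.8,0,-1, 4,8.8,0,-3.1,-19.8,0,-1, 4.6,9.9,0,-3.1,-19.8,0,-1]'; python3 -m inch '[0,0,-2,0,0,0,-1, 0,0,-5,0,0,0,-1, 0,0,-8,0,0,0,-1, 0,0,-10.5,0,0,0,-1, 0,0,-10.5,0,0,0,-1]'
python3 - <<'E'
from h import *
for n in("scene","side"): cv2.imwrite(f"pics/{n}4.png",cv2.cvtColor(bot.capture(n),cv2.COLOR_RGB2BGR))
a=np.hstack([cv2.imread(f"pics/{n}4.png")[130:330,200:400] for n in("scene","side")]);cv2.imwrite("pics/p4.png",cv2.resize(a,None,fx=2,fy=2))
E
```

```text
time: 6.45
tool_pos: [516.4, 155.1, 219.7]
tcp_rot: [-3.139, 0.339, 2.982]
contact_force: [0.9, -0.1, 0.0]
grip_width: 56.1
time: 6.95
tool_pos: [514.4, 154.1, 110.8]
tcp_rot: [-3.135, 0.332, 2.982]
contact_force: [-0.4, 0.0, 0.9]
grip_width: 16.3
```

View pics/p4.png

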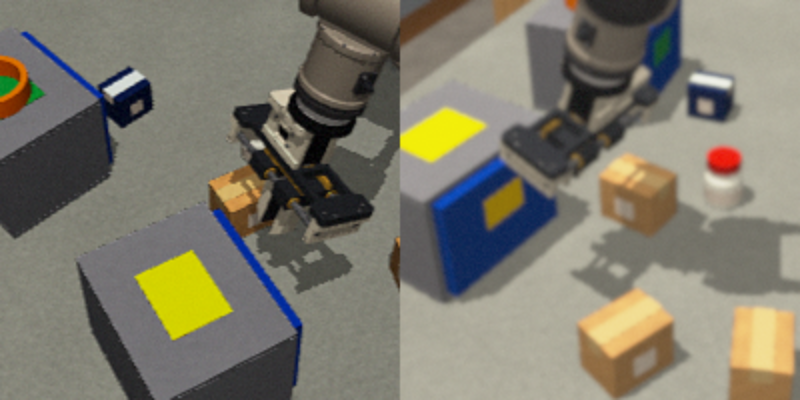

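```bash
python3 -m inch '[0.6,-0.1,0.4,0,0,0,-1, 1.2,-0.2,0.4,0,0,0,-1, 1.9,-0.3,0.4,0,0,0,-1, 2.6,-0.4,0.4,0,0,0,-1, 3.2,-0.5,0.4,0,0,0,-1]'; python3 -m inch '[0.1,-0.02,0,0,0,0,-1, 0.2,-0.03,0,0,0,0,-1, 0.3,-0.05,0,0,0,0,-1, 0.4,-0.06,0,0,0,0,-1, 0.5,-0.08,0,0,0,0,-1]'
```

```text
time: 7.55
tool_pos: [549.7, 149.6, 118.9]
tcp_rot: [-3.139, 0.339, 2.981]
contact_force: [1.4, 0.2, 0.6]
grip_width: 0.7
time: 8.05
tool_pos: [554.6, 148.9, 118.9]
tcp_rot: [-3.139, 0.339, 2.982]
contact_force: [-0.9, -0.1, -0.3]
grip_width: 0.4
```

```bash
python3 -m inch '[0.1,-0.02,-0.2,0,0,0,-1, 0.2,-0.03,-0.4,0,0,0,-1, 0.3,-0.05,-0.4,0,0,0,-1, 0.4,-0.06,-0.4,0,0,0,-1, 0.5,-0.08,-0.4,0,0,0,-1]'
```

```text
time: 8.55
tool_pos: [557.9, 148.2, 114.2]
tcp_rot: [-3.138, 0.335, 2.982]
contact_force: [-10.6, 3.4, 6.5]
grip_width: 0.5
```

```bash
python3 -m inch '[-2.5,0.4,0.5,0,0,0,-1, -6,1,3,0,0,0,-1, -9,1.4,7,0,0,0,-1, -11,1.7,11,0,0,0,-1, -11,1.7,14,0,0,0,-1]';  python3 -m inch '[0,0,1,0,0,0,-1, 0,0,1,0,0,0,-1, 0,0,1,0,0,0,-1, 0,0,1,0,0,0,-1, 0,0,1,0,0,0,-1]'
python3 -m inch '[-1,-2,2,0,0,0,-1, -2,-4,4,0,0,0,-1, -3,-6,6,0,0,0,-1, -4,-8,8,0,0,0,-1, -4,-8,8,0,0,0,-1]'
python3 - <<'E'
from h import *
for n in("scene","side"): cv2.imwrite(f"pics/{n}5.png",cv2.cvtColor(bot.capture(n),cv2.COLOR_RGB2BGR))
a=np.hstack([cv2.imread(f"pics/{n}5.png")[110:330,x:x+260] for n,x in(("scene",140),("side",150))]);cv2.imwrite("pics/p5.png",cv2.resize(a,None,fx=1.5,fy=1.5))
E
```

```text
time: 9.05
tool_pos: [446.2, 165.7, 256.8]
tcp_rot: [-3.139, 0.337, 2.983]
contact_force: [1.3, -0.3, -0.5]
grip_width: 0.3
time: 9.55
tool_pos: [445.9, 165.5, 265.5]
tcp_rot: [-3.138, 0.335, 2.983]
contact_force: [-0.5, -0.0, 0.0]
grip_width: 0.5
time: 10.05
tool_pos: [406.2, 84.0, 347.6]
tcp_rot: [-3.138, 0.339, 2.98]
contact_force: [0.8, 0.3, -0.2]
grip_width: 0.4
```

View pics/p5.png

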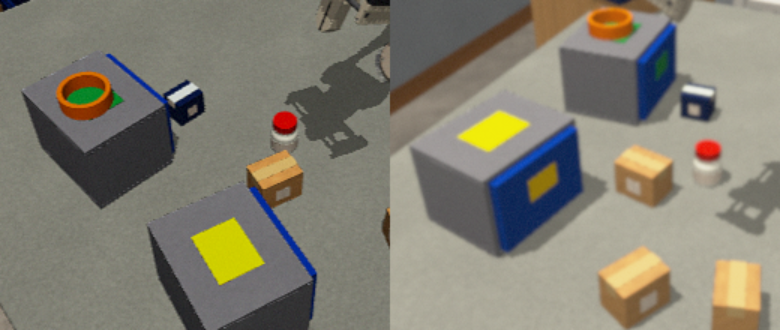

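Run:
```python
from h import *
im=cv2.cvtColor(bot.capture("scene"),cv2.COLOR_RGB2BGR);cv2.imwrite("pics/scene6.png",im)
a=np.hstack([cv2.resize(x[215:320,225:365],None,fx=2.8,fy=2.8,interpolation=cv2.INTER_CUBIC) for x in (cv2.imread("pics/scene0.png"),im)]);cv2.imwrite("pics/p6.png",a)
```

```text
(no output)
```

View pics/p6.png

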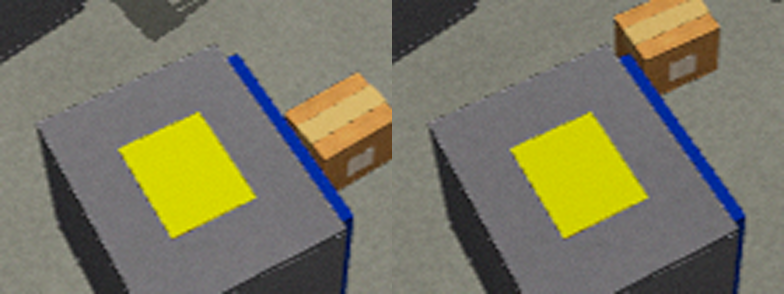

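The door is still shut, so the press was too shallow, and the downward motion I added at the same time confused it. I'll press again straight in, slowly and deeper.

```bash
python3 -m inch '[2.5,1.5,-2,0,0,0,-1, 5,3.2,-4,0,0,0,-1, 7.5,5,-6,0,0,0,-1, 10,6.5,-8,0,0,0,-1, 10.8,7,-9,0,0,0,-1]'; python3 -m inch '[0,0,-3,0,0,0,-1, 0,0,-6,0,0,0,-1, 0,0,-9,0,0,0,-1, 0,0,-12,0,0,0,-1, 0,0,-14,0,0,0,-1]'; python3 -m inch '[0,0,0,0,0,0,-1, 0.5,-0.08,0,0,0,0,-1, 1,-0.16,0,0,0,0,-1, 1.6,-0.25,0,0,0,0,-1, 2.2,-0.35,0,0,0,0,-1]'
```

```text
time: 10.7
tool_pos: [514.3, 157.3, 250.2]
tcp_rot: [-3.136, 0.328, 2.985]
contact_force: [0.6, 0.1, 0.0]
grip_width: 0.5
time: 11.2
tool_pos: [512.4, 157.4, 107.3]
tcp_rot: [-3.134, 0.324, 2.986]
contact_force: [-0.5, 0.6, 0.2]
grip_width: 0.5
time: 11.7
tool_pos: [535.6, 153.9, 108.4]
tcp_rot: [-3.135, 0.326, 2.986]
contact_force: [0.1, -0.5, -0.4]
grip_width: 0.5
```

```bash
python3 -m inch '[0.4,-0.2,0.6,0,0,0,-1, 0.8,-0.5,0.6,0,0,0,-1, 1.1,-0.6,0.6,0,0,0,-1, 1.4,-0.6,0.6,0,0,0,-1, 1.5,-0.6,0.6,0,0,0,-1]'; for i in 1 2; do :; done; python3 -m inch '[0.1,-0.02,0,0,0,0,-1, 0.2,-0.03,0,0,0,0,-1, 0.3,-0.05,0,0,0,0,-1, 0.4,-0.06,0,0,0,0,-1, 0.4,-0.06,0,0,0,0,-1]'
```

```text
time: 12.2
tool_pos: [550.8, 147.8, 114.3]
tcp_rot: [-3.135, 0.326, 2.985]
contact_force: [-0.4, -0.5, 1.1]
grip_width: 0.5
time: 12.7
tool_pos: [554.8, 147.2, 114.3]
tcp_rot: [-3.135, 0.325, 2.985]
contact_force: [-1.0, 0.1, 0.5]
grip_width: 0.5
```

```bash
python3 -m inch '[0.05,-0.01,0,0,0,0,-1, 0.1,-0.02,0,0,0,0,-1, 0.15,-0.02,0,0,0,0,-1, 0.2,-0.03,0,0,0,0,-1, 0.2,-0.03,0,0,0,0,-1]'; python3 -m inch '[0.05,-0.01,0,0,0,0,-1, 0.1,-0.02,0,0,0,0,-1, 0.15,-0.02,0,0,0,0,-1, 0.2,-0.03,0,0,0,0,-1, 0.2,-0.03,0,0,0,0,-1]'
```

```text
time: 13.2
tool_pos: [556.5, 146.9, 114.1]
tcp_rot: [-3.135, 0.325, 2.985]
contact_force: [-3.6, 0.4, 1.2]
grip_width: 0.6
time: 13.7
tool_pos: [557.4, 146.6, 113.9]
tcp_rot: [-3.134, 0.323, 2.985]
contact_force: [-7.9, 0.1, 5.0]
grip_width: 0.5
```

Run:
```python
from h import *
for n in("scene","side"): cv2.imwrite(f"pics/{n}7.png",cv2.cvtColor(bot.capture(n),cv2.COLOR_RGB2BGR))
a=np.hstack([cv2.resize(cv2.imread(f"pics/{n}7.png")[160:300,x:x+150],None,fx=2.6,fy=2.6,interpolation=cv2.INTER_CUBIC) for n,x in(("scene",230),("side",170))]);cv2.imwrite("pics/p7.png",a)
```

```text
(no output)
```

View pics/p7.png

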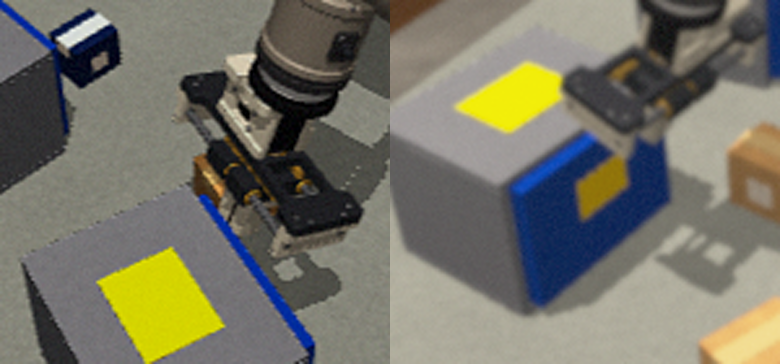

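Contact has begun at x≈556 and the force is rising. I push on in small steps.

```bash
python3 -m inch '[0.1,-0.02,0.05,0,0,0,-1, 0.2,-0.03,0.05,0,0,0,-1, 0.3,-0.05,0.05,0,0,0,-1, 0.4,-0.06,0.05,0,0,0,-1, 0.4,-0.06,0.05,0,0,0,-1]'
```

```text
time: 14.3
tool_pos: [558.4, 146.4, 113.9]
tcp_rot: [-3.133, 0.317, 2.986]
contact_force: [-16.5, 2.5, 10.9]
grip_width: 0.5
```

```bash
python3 -m inch '[-0.4,0.06,0,0,0,0,-1, -0.8,0.13,0,0,0,0,-1, -1.2,0.2,0,0,0,0,-1, -1.6,0.25,0,0,0,0,-1, -2,0.3,0,0,0,0,-1]'
python3 - <<'E'
from h import *
for n in("scene","side"): cv2.imwrite(f"pics/{n}8.png",cv2.cvtColor(bot.capture(n),cv2.COLOR_RGB2BGR))
a=np.vstack([np.hstack([cv2.resize(cv2.imread(f"pics/{n}{k}.png")[160:300,x:x+150],None,fx=2,fy=2,interpolation=cv2.INTER_CUBIC) for n,x in(("scene",230),("side",170))]) for k in (7,8)]);cv2.imwrite("pics/p8.png",a)
E
```

```text
time: 14.8
tool_pos: [538.4, 149.3, 113.9]
tcp_rot: [-3.133, 0.318, 2.986]
contact_force: [-0.4, 0.6, 0.5]
grip_width: 0.3
```

View pics/p8.png

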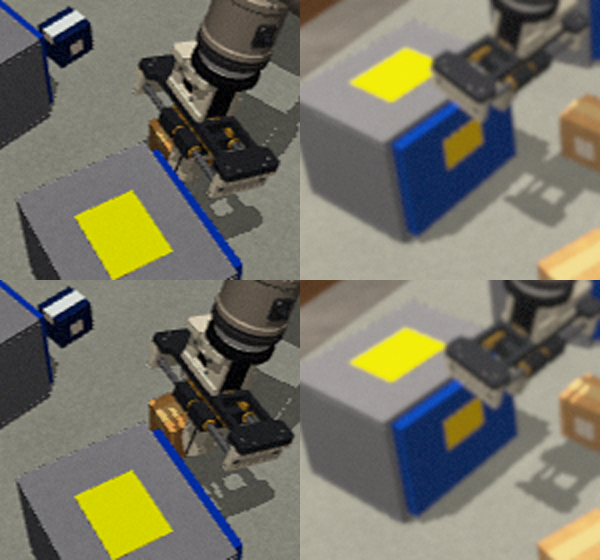

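```bash
python3 -m inch '[-0.4,0.06,0,0,0,0,-1, -0.8,0.13,0,0,0,0,-1, -1.2,0.2,0,0,0,0,-1, -1.6,0.25,0,0,0,0,-1, -1.6,0.25,0,0,0,0,-1]'
python3 - <<'E'
from h import *
for n in("scene","side","wrist"): cv2.imwrite(f"pics/{n}9.png",cv2.cvtColor(bot.capture(n),cv2.COLOR_RGB2BGR))
a=np.hstack([cv2.resize(cv2.imread(f"pics/{n}9.png")[y:y+200,x:x+200],None,fx=2,fy=2,interpolation=cv2.INTER_CUBIC) for n,x,y in(("scene",210,150),("side",170,150))]);cv2.imwrite("pics/p9.png",a)
E
```

```text
time: 15.4
tool_pos: [521.3, 151.9, 113.7]
tcp_rot: [-3.132, 0.316, 2.986]
contact_force: [0.8, -0.2, -1.5]
grip_width: 0.3
```

View pics/p9.png

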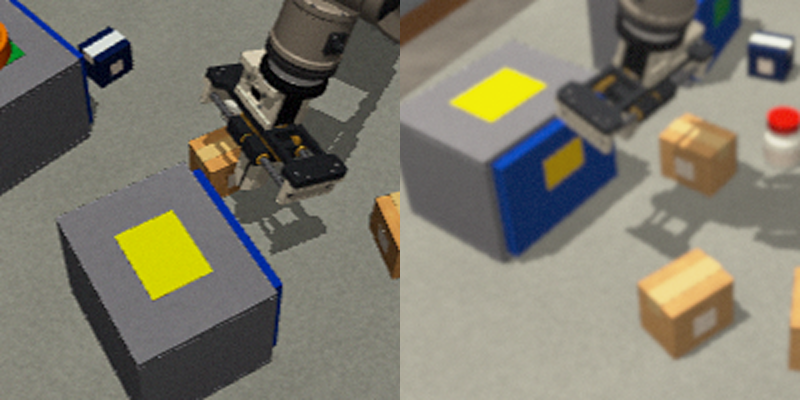

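View pics/wrist9.png

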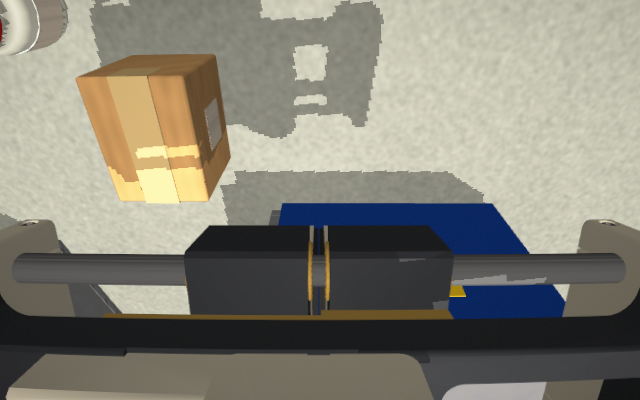

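Run:
```python
from h import *
for k in (0,5,7,8,9):
    im=cv2.imread(f"pics/scene{k}.png"); h=cv2.cvtColor(im,cv2.COLOR_BGR2HSV)
    m=cv2.inRange(h,(110,150,60),(125,255,255))
    print(k,[(r,np.where(m[r,290:352])[0][[0,-1]]+290 if m[r,290:352].any() else None) for r in range(234,296,6)])
a=np.hstack([cv2.resize(cv2.imread(f"pics/scene{k}.png")[228:268,295:345],None,fx=8,fy=8,interpolation=cv2.INTER_NEAREST) for k in (7,9)]);cv2.imwrite("pics/p10.png",a)
```

```text
0 [(234, array([309, 309])), (240, array([309, 313])), (246, array([314, 318])), (252, array([318, 322])), (258, array([322, 326])), (264, array([326, 331])), (270, array([331, 335])), (276, array([335, 339])), (282, array([339, 344])), (288, array([344, 348])), (294, array([349, 350]))]
5 [(234, array([309, 309])), (240, array([309, 314])), (246, array([314, 318])), (252, array([318, 322])), (258, array([322, 326])), (264, array([326, 331])), (270, array([331, 335])), (276, array([335, 339])), (282, array([339, 344])), (288, array([344, 348])), (294, array([349, 350]))]
7 [(234, None), (240, array([309, 313])), (246, array([314, 317])), (252, array([318, 321])), (258, array([322, 326])), (264, array([326, 330])), (270, array([331, 335])), (276, array([335, 339])), (282, array([339, 343])), (288, array([344, 348])), (294, array([349, 349]))]
8 [(234, array([309, 309])), (240, array([309, 314])), (246, array([314, 318])), (252, array([318, 322])), (258, array([322, 326])), (264, array([326, 331])), (270, array([331, 335])), (276, array([335, 339])), (282, array([339, 344])), (288, array([344, 348])), (294, array([349, 350]))]
9 [(234, array([309, 309])), (240, array([309, 314])), (246, array([314, 318])), (252, array([318, 322])), (258, array([322, 326])), (264, array([326, 331])), (270, array([331, 335])), (276, array([335, 339])), (282, array([339, 344])), (288, array([344, 348])), (294, array([349, 350]))]
```

View pics/p10.png

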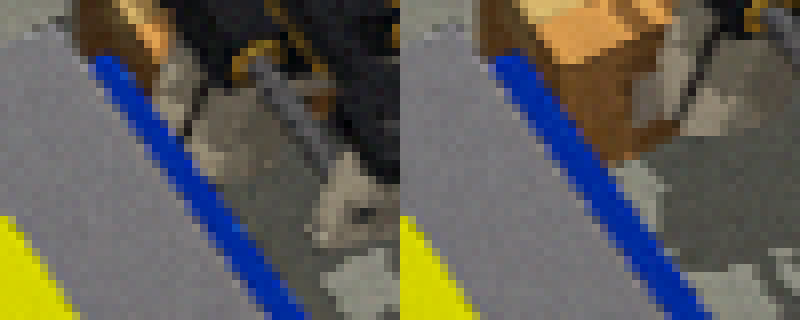

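Run:
```python
from h import *
u=np.array([.988,-.156,0])
P=np.array([557,115,140.])
for d in(0,3,8): print(d,proj("scene",P+u*d),proj("side",P+u*d))
```

```text
0 [311.0515134  234.15335907] [275.55864404 196.01506775]
3 [309.91712011 234.65681842] [274.59950116 195.623844  ]
8 [308.02159909 235.49807528] [273.00679968 194.97422041]
```

```bash
python3 -m inch '[0.7,-0.1,0.1,0,0,0,-1, 1.4,-0.2,0.1,0,0,0,-1, 2.1,-0.3,0.1,0,0,0,-1, 2.8,-0.4,0.1,0,0,0,-1, 3.3,-0.5,0.1,0,0,0,-1]'
python3 -c "
from plant import bot
o=bot.get_obs();print(o['tool_pos'],o['contact_force'],o['moment'])"
python3 -m inch '[0.1,-0.02,0.05,0,0,0,-1, 0.2,-0.03,0.05,0,0,0,-1, 0.3,-0.05,0.05,0,0,0,-1, 0.4,-0.06,0.05,0,0,0,-1, 0.5,-0.08,0.05,0,0,0,-1]'
python3 -c "
from plant import bot
o=bot.get_obs();print(o['tool_pos'],o['contact_force'],o['moment'])"
```

```text
time: 16.05
tool_pos: [555.9, 146.7, 114.8]
tcp_rot: [-3.133, 0.317, 2.986]
contact_force: [-2.1, 0.9, 0.3]
grip_width: 0.2
[555.9409369  146.73336363 114.81347664] [-2.13436646  0.91274961  0.3391833 ] [ 0.23313387  0.3398745  -0.03593979]
time: 16.55
tool_pos: [558.3, 146.1, 114.6]
tcp_rot: [-3.132, 0.312, 2.986]
contact_force: [-13.2, 2.6, 7.9]
grip_width: 0.1
[558.26437686 146.12216952 114.56090945] [-13.24685086   2.60796277   7.89807673] [0.63060676 1.88526686 0.07282591]
```

Run:
```python
from h import *
for n in("scene","side"): cv2.imwrite(f"pics/{n}11.png",cv2.cvtColor(bot.capture(n),cv2.COLOR_RGB2BGR))
def edges(k):
    g=cv2.imread(f"pics/scene{k}.png").astype(float); s=g[:,:,0]-g[:,:,2]
    out=[]
    for r in range(238,290,4):
        c=int(311+(r-240)*0.72); w=s[r-1:r+2,c-9:c+10].mean(0); w=np.clip(w-20,0,None)
        out.append(round((w*np.arange(c-9,c+10)).sum()/w.sum(),2))
    return np.array(out)
b=edges(5)
for k in(0,9,7,11): print(k,(edges(k)-b).round(2))
a=np.hstack([cv2.resize(cv2.imread(f"pics/{n}{k}.png")[y:y+60,x:x+80],None,fx=5,fy=5,interpolation=cv2.INTER_CUBIC) for n,x,y,k in(("side",215,175,11),("side",215,175,9))]);cv2.imwrite("pics/p11.png",a)
```

```text
0 [ 0.04  0.07  0.05  0.01 -0.01  0.   -0.04 -0.07 -0.02 -0.04 -0.06 -0.04
 -0.03]
9 [ 0.01 -0.01  0.    0.01 -0.02  0.04  0.02 -0.01  0.01  0.   -0.01 -0.02
  0.  ]
7 [-0.49 -0.5  -0.35 -0.53 -0.34 -0.29 -0.26 -0.13 -0.09 -0.06 -0.08 -0.12
 -0.09]
11 [-0.61 -0.58 -0.46 -0.6  -0.48 -0.38 -0.35 -0.21 -0.17 -0.18 -0.15 -0.19
 -0.12]
```

View pics/p11.png

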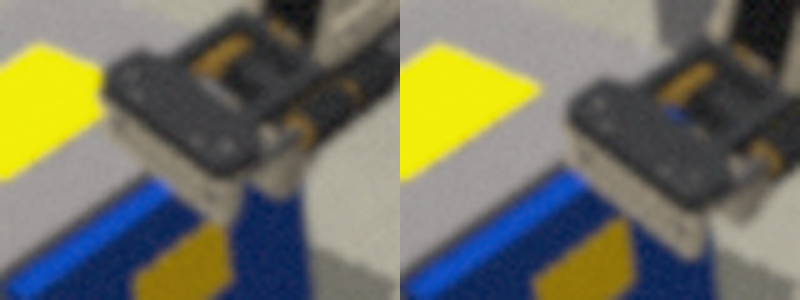

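```bash
python3 - <<'E'
from h import *
yw=-.157; ex=np.array([np.cos(yw),np.sin(yw),0]); ey=np.array([-np.sin(yw),np.cos(yw),0]); c=np.array([664,188,0])
def pl(n,uv,yl):
    o,d=ray(n,uv); t=(yl-(o-c)@ey)/(d@ey); P=o+d*t; return ((P-c)@ex).round(0),P[2].round(0)
for yl in (25,38):
  print(yl,[pl("side",(215+a/5,175+b/5),yl) for a,b in[(230,222),(238,175),(108,120),(105,75)]])
E
python3 - <<'E'
import cv2
a=cv2.imread("pics/scene11.png")[190:280,280:400];cv2.imwrite("pics/p12.png",cv2.resize(a,None,fx=6,fy=6,interpolation=cv2.INTER_CUBIC))
E
```

```text
25 [(np.float64(-153.0), np.float64(166.0)), (np.float64(-161.0), np.float64(194.0)), (np.float64(-86.0), np.float64(193.0)), (np.float64(-89.0), np.float64(217.0))]
38 [(np.float64(-167.0), np.float64(180.0)), (np.float64(-174.0), np.float64(207.0)), (np.float64(-101.0), np.float64(206.0)), (np.float64(-104.0), np.float64(230.0))]
```

View pics/p12.png

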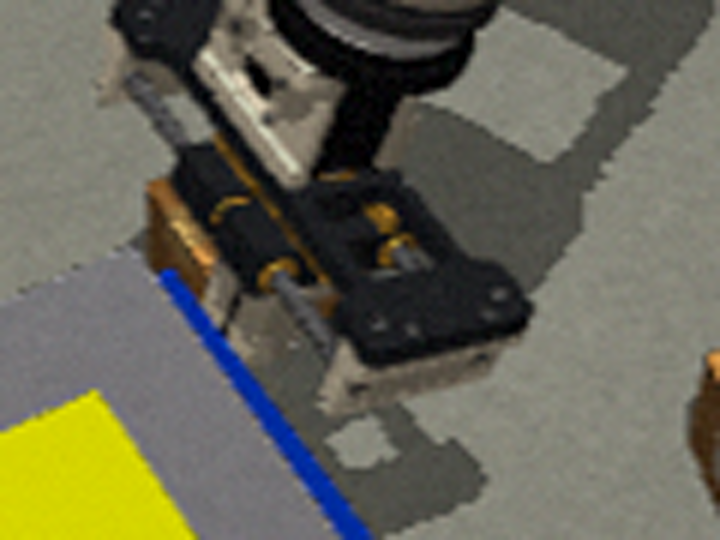

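Only the fingers touch the door. It has moved about 2.4 mm at its edge, just short of the trip point. I press deeper.

```bash
python3 -m inch '[0.3,-0.05,0.1,0,0,0,-1, 0.5,-0.08,0.1,0,0,0,-1, 0.6,-0.1,0.1,0,0,0,-1, 0.7,-0.11,0.1,0,0,0,-1, 0.7,-0.11,0.1,0,0,0,-1]'
python3 - <<'E'
from h import *
o=bot.get_obs();print(o['tool_pos'],o['contact_force'],o['moment'])
for n in("scene","side"): cv2.imwrite(f"pics/{n}12.png",cv2.cvtColor(bot.capture(n),cv2.COLOR_RGB2BGR))
def edges(k):
    g=cv2.imread(f"pics/scene{k}.png").astype(float); s=g[:,:,0]-g[:,:,2]
    out=[]
    for r in range(238,290,4):
        c=int(311+(r-240)*0.72); w=s[r-1:r+2,c-9:c+10].mean(0); w=np.clip(w-20,0,None)
        out.append(round(w.sum()/200,2))
    return np.array(out)
for k in(5,9,7,11,12): print(k,edges(k))
E
```

```text
time: 17.15
tool_pos: [559.6, 145.8, 114.5]
tcp_rot: [-3.129, 0.302, 2.986]
contact_force: [-24.9, 5.2, 15.8]
grip_width: 0.6
[559.56369683 145.80438369 114.52917955] [-24.85362812   5.18195064  15.77757962] [0.91480211 3.19745798 0.0593045 ]
5 [3.01 3.02 3.06 3.22 3.24 3.16 3.14 3.05 3.26 3.25 3.36 3.3  3.31]
9 [3.08 3.1  3.18 3.34 3.33 3.3  3.23 3.16 3.33 3.35 3.42 3.39 3.4 ]
7 [2.48 2.46 2.75 2.59 2.86 2.86 2.94 2.96 3.19 3.27 3.4  3.31 3.31]
11 [2.28 2.34 2.59 2.52 2.71 2.75 2.84 2.88 3.1  3.14 3.32 3.2  3.34]
12 [1.69 1.82 2.08 2.13 2.36 2.42 2.5  2.67 2.91 3.02 3.23 3.12 3.29]
```

```bash
python3 -m inch '[-0.8,0.13,0,0,0,0,-1, -1.8,0.28,0,0,0,0,-1, -3,0.45,0,0,0,0,-1, -4,0.6,0,0,0,0,-1, -5,0.8,0,0,0,0,-1]'
python3 - <<'E'
from h import *
for n in("scene",): cv2.imwrite(f"pics/{n}13.png",cv2.cvtColor(bot.capture(n),cv2.COLOR_RGB2BGR))
a=np.hstack([cv2.resize(cv2.imread(f"pics/{n}13.png")[y:y+200,x:x+200],None,fx=3,fy=3,interpolation=cv2.INTER_CUBIC) for n,x,y in(("scene",210,150),)]);cv2.imwrite("pics/p13.png",a)
E
```

```text
time: 17.75
tool_pos: [508.8, 153.8, 114.6]
tcp_rot: [-3.129, 0.302, 2.986]
contact_force: [0.3, -0.4, 0.2]
grip_width: 0.6
```

View pics/p13.png

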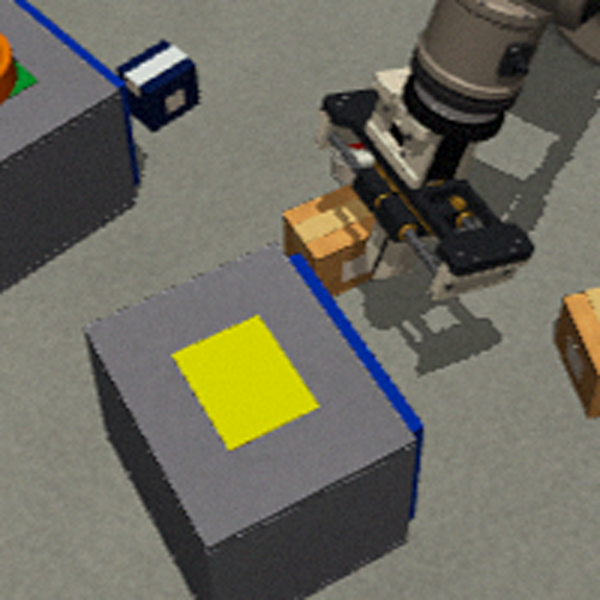

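Still shut. The image suggests only about 4 mm of edge travel, which is borderline. I'll press again slightly nearer the free edge, and deeper.

```bash
python3 -m inch '[0.8,-0.3,0.1,0,0,0,-1, 1.8,-0.6,0.1,0,0,0,-1, 2.8,-0.9,0.1,0,0,0,-1, 3.7,-1.2,0.1,0,0,0,-1, 4.4,-1.4,0.1,0,0,0,-1]'
python3 -m inch '[0.2,-0.03,0,0,0,0,-1, 0.4,-0.06,0,0,0,0,-1, 0.6,-0.1,0,0,0,0,-1, 0.8,-0.12,0,0,0,0,-1, 1.0,-0.15,0,0,0,0,-1]'
python3 -m inch '[0.2,-0.03,0,0,0,0,-1, 0.4,-0.06,0,0,0,0,-1, 0.5,-0.08,0,0,0,0,-1, 0.6,-0.09,0,0,0,0,-1, 0.6,-0.09,0,0,0,0,-1]'
python3 - <<'E'
from h import *
o=bot.get_obs();print(o['tool_pos'],o['contact_force'],o['moment'])
for n in("scene","side"): cv2.imwrite(f"pics/{n}14.png",cv2.cvtColor(bot.capture(n),cv2.COLOR_RGB2BGR))
def edges(k):
    g=cv2.imread(f"pics/scene{k}.png").astype(float); s=g[:,:,0]-g[:,:,2]
    out=[]
    for r in range(238,290,4):
        c=int(311+(r-240)*0.72); w=s[r-1:r+2,c-9:c+10].mean(0); w=np.clip(w-20,0,None)
        out.append(round(w.sum()/200,2))
    return np.array(out)
for k in(5,9,7,11,12,14): print(k,edges(k))
E
```

```text
time: 18.3
tool_pos: [552.6, 139.4, 115.1]
tcp_rot: [-3.129, 0.301, 2.986]
contact_force: [-0.3, -0.2, 1.2]
grip_width: 0.6
time: 18.8
tool_pos: [558.4, 138.0, 114.5]
tcp_rot: [-3.127, 0.293, 2.986]
contact_force: [-23.4, 2.7, 18.6]
grip_width: 0.6
time: 19.3
tool_pos: [561.1, 137.4, 114.1]
tcp_rot: [-3.125, 0.287, 2.987]
contact_force: [-14.7, 1.8, 11.8]
grip_width: 0.5
[561.09550206 137.41573792 114.05383236] [-14.70598392   1.84057151  11.81158382] [ 0.23865801  1.91937973 -0.02731689]
5 [3.01 3.02 3.06 3.22 3.24 3.16 3.14 3.05 3.26 3.25 3.36 3.3  3.31]
9 [3.08 3.1  3.18 3.34 3.33 3.3  3.23 3.16 3.33 3.35 3.42 3.39 3.4 ]
7 [2.48 2.46 2.75 2.59 2.86 2.86 2.94 2.96 3.19 3.27 3.4  3.31 3.31]
11 [2.28 2.34 2.59 2.52 2.71 2.75 2.84 2.88 3.1  3.14 3.32 3.2  3.34]
12 [1.69 1.82 2.08 2.13 2.36 2.42 2.5  2.67 2.91 3.02 3.23 3.12 3.29]
14 [0.67 0.95 1.23 1.33 1.52 1.7  1.9  1.98 2.46 2.63 2.84 2.92 3.1 ]
```

The force dropped from 23 to 15 N while the door moved further in, so the catch has tripped. I withdraw.

```bash
python3 -m inch '[-2,0.3,0,0,0,0,-1, -5,0.8,1,0,0,0,-1, -9,1,4,0,0,0,-1, -11,1,8,0,0,0,-1, -12,0.5,12,0,0,0,-1]';  python3 -m inch '[-1,-2,3,0,0,0,-1, -2,-4,6,0,0,0,-1, -3,-6,9,0,0,0,-1, -4,-7,11,0,0,0,-1, -4,-7,11,0,0,0,-1]'
python3 -m inch '[0,0,0,0,0,0,-1, 0,0,0,0,0,0,-1, 0,0,0,0,0,0,-1, 0,0,0,0,0,0,-1, 0,0,0,0,0,0,-1]'
python3 - <<'E'
from h import *
for n in("scene","side"): cv2.imwrite(f"pics/{n}15.png",cv2.cvtColor(bot.capture(n),cv2.COLOR_RGB2BGR))
a=np.hstack([cv2.imread(f"pics/{n}15.png")[110:330,x:x+260] for n,x in(("scene",140),("side",150))]);cv2.imwrite("pics/p15.png",cv2.resize(a,None,fx=1.5,fy=1.5))
E
```

```text
time: 19.9
tool_pos: [438.6, 142.8, 234.9]
tcp_rot: [-3.125, 0.285, 2.989]
contact_force: [1.3, -0.9, -0.0]
grip_width: 0.3
time: 20.4
tool_pos: [399.0, 72.0, 348.1]
tcp_rot: [-3.126, 0.292, 2.987]
contact_force: [-0.1, 0.4, -0.6]
grip_width: 0.2
time: 20.9
tool_pos: [398.9, 72.2, 347.4]
tcp_rot: [-3.125, 0.29, 2.988]
contact_force: [0.1, -1.1, 0.2]
grip_width: 0.2
```

View pics/p15.png

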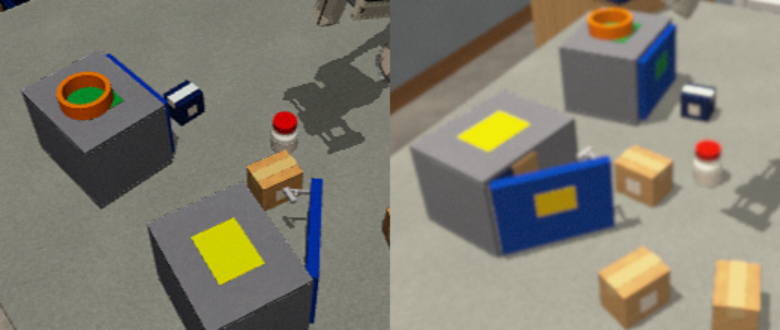

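```bash
python3 -m inch '[0,0,0,0,0,0,-1, 0,0,0,0,0,0,-1, 0,0,0,0,0,0,-1, 0,0,0,0,0,0,-1, 0,0,0,0,0,0,-1]' >/dev/null;python3 -m inch '[0,0,0,0,0,0,-1, 0,0,0,0,0,0,-1, 0,0,0,0,0,0,-1, 0,0,0,0,0,0,-1, 0,0,0,0,0,0,-1]'
python3 - <<'E'
from h import *
cv2.imwrite("pics/scene16.png",cv2.cvtColor(bot.capture("scene"),cv2.COLOR_RGB2BGR))
for k in(15,16):
    im=cv2.imread(f"pics/scene{k}.png"); m=cv2.inRange(cv2.cvtColor(im,cv2.COLOR_BGR2HSV),(110,150,60),(125,255,255)); m[:,:320]=0;m[:,372:]=0;m[:215]=0;m[330:]=0
    r=np.argwhere(m); t=r[r[:,0]==r[:,0].min()].mean(0); p=onz("scene",t[::-1],140)
    v=p-np.array([585,291]); print(k,t,p, "angle",np.arctan2(v[1],v[0])-np.arctan2(115-291,557-585), len(r))
print(np.abs(cv2.imread("pics/scene5.png").astype(int)[120:215,150:352]-cv2.imread("pics/scene16.png")[120:215,150:352]).mean())
a=cv2.resize(cv2.imread("pics/scene16.png")[140:340,140:400],None,fx=3,fy=3);cv2.imwrite("pics/p16.png",a)
E
```

```text
time: 22.0
tool_pos: [399.0, 72.1, 347.7]
tcp_rot: [-3.125, 0.291, 2.987]
contact_force: [-0.6, -0.3, 0.7]
grip_width: 0.3
15 [229. 351.] [474.7056501  161.17688131] angle -0.5464779760702574 609
16 [229. 351.] [474.7056501  161.17688131] angle -0.5464779760702574 609
3.170314399861039
```

View pics/p16.png

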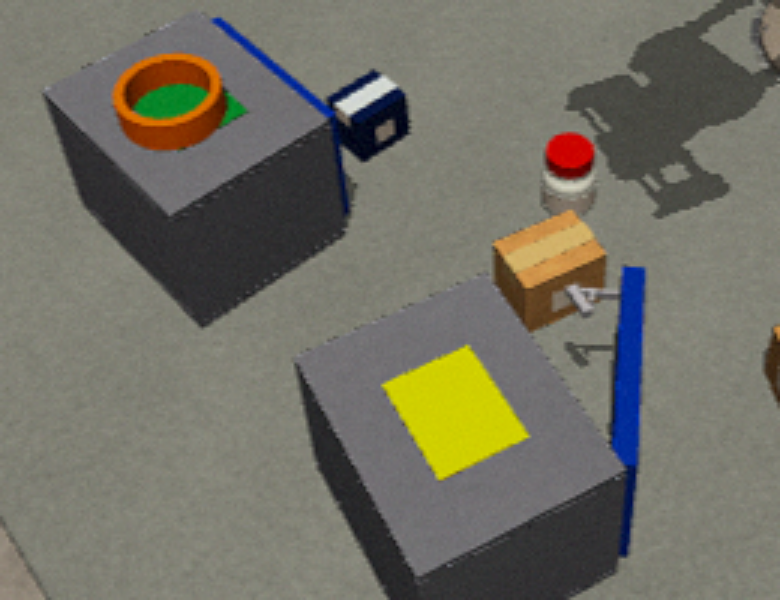

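The door stands ajar at about 0.55 rad and is at rest, with identical frames 1 s apart. The carton is clear at the side, and the green cabinet is shut. I hand in.

```bash
python3 -c "
from plant import bot
print(bot.close_job())"
```

```text
the job is handed in; nothing more can be done
None
```

The yellow-tagged door is open and at rest, and I handed the job in at about 22 s. The hand-in returned no verdict.

- **Carton:** I straddled it with loosely open jaws and pushed it upright along the bench. It ended about 158 mm to the right of the cabinet's middle, clear of both cabinets.
- **Door:** The first three presses did not release the catch. It let go on the fourth, pressed deeper and slightly nearer the free edge than the marked point, about 24 mm from it. The door then swung out on its own.
- **Last checks:** The door measured about 0.55 rad from the scene camera, and its measured edge and visible area were the same in two frames 1 s apart. By eye in the last frames, the green door is shut and the blue box, jar and tape look unmoved; I did not measure their positions.
- **Disagreement with the task sheet:** The catch took about 25 N at the fingertips, against the stated 2 to 4 N. I found no other contact that would explain it.

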